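Turn the cheese-trolley wheel to bring its valve stem upright

ROBOT

A 7-joint arm with a two-finger parallel gripper is mounted at the origin on the work surface. World frame = base frame: x ahead of the robot, y to its left, z up, the work surface at z = 0. Lengths are in m, angles in rad, forces in N, time in s.
With the tool pointing down it reaches from about 0.35 to 0.9 m from the base axis. Payload 19.9 kg.
Tool frame: the origin (TCP) lies on the centre line of the jaws, within the pads' length; the fingertips stand 17 mm ahead of it and the grasp point (between the pads) lies 2 mm behind it (ctrl.tcp_to_tips is the distance from the TCP to the fingertips, in m); z points along the fingers, y is the direction in which the jaws open and shut (so a half turn about z gives the same grasp; the last joint's range is limited). The gripper opens to 94 mm and grips with 3 to 60 N. Pads are 16 mm wide; open, the fingers measure 119 mm over their backs; the gripper's body (75 mm by 177 mm) begins 78 mm behind the grasp point.
Start: joints at [-1.19, 0.417, -0.01, 1.614, 0.005, 1.111, -0.053], TCP at [0.256, 0.57, 0.222] pointing down, gripper open.
Joint ranges: [-2.81, 2.81], [-0.39, 2.02], [-1.27, 1.25], [0.06, 2.57], [-1.19, 4.33], [0.19, 2], [-2.82, 2.82]. Speed limits (rad/s): [1.89, 1.89, 2.39, 2.39, 3.01, 3.01, 3.01].

INTERFACE

Orientations are given as [roll, pitch, yaw] about the fixed x, y, z axes, in that order (R = Rz(yaw) Ry(pitch) Rx(roll)).
In Python, from cell import ctrl gives the robot as it stands.
- The arm moves only by the tool servo_tool, never from a script. Its argument "plan" is a list that holds one entry, the list of rows, each a list of 5 numbers: the opening, from 0 (shut) to 1 (fully open), then the shift along the tool's x, y, z in m, then the turn about the tool's z in rad. A call has 1 to 20 rows; each row is the pose to reach, as a shift and turn from the pose commanded when the call began, along the tool's axes at that moment; what a row does not reach only later rows make up. A row lasts 1/10 s, in which the tool goes at most 50 mm and 8.59 degrees, less where a joint would pass 70% of its speed; a pose out of reach is approached as far as the arm can. A call with a gripper value outside its range is refused whole. The fingers move at their own pace and stop on an object; "force" is the grip in N (left out, the last holds). Time passes only in rows, so rows that repeat a pose let the fingers close. It gives the time, the measured TCP pose, the force and the opening at its end, in the units of the state.
- ctrl.sense(): the state, without advancing time (a new reading comes with each control period).
- ctrl.snapshot(name): name is "scene" or "top" or "wrist"; returns (picture, depth): 400x640x3 uint8, blue, green, red; 400x640 float32, m along the optical axis (not along the pixel's ray), 0 where there is no reading.
- ctrl.camera_params(name): a dict with "fx", "fy", "cx", "cy" (pixels), "view" (4x4, takes a point from world to camera coordinates). Camera axes: x right, y down, z forward; pixel columns grow to the right and rows downward; lengths in m; the calibration is good to about 2 mm. A picture is of the moment at which its call begins: read the wrist's pose just before it. camera_params takes no time and is no camera call; for the wrist camera it gives the pose at the moment of the call.
- ctrl.finish_job(): hands the job in, once; it reports no verdict.
The state is a dict: "time_s": time; "joints": joint angles; "dq": joint speeds; "joint_efforts": joint torques, N m; "tcp_pos": TCP position; "tool_rot": TCP orientation; "wrist_force": force on the tool from outside, world axes, zero at the start; "moment": the same for the moment, N m; "opening": finger opening in m.
Only numpy, scipy, OpenCV 4.12 (cv2) and the standard library are available. Lean on these libraries where they do the work, as an engineer would, in place of code of your own. Each camera call takes 0.05 s, during which the arm holds its last target. There are 200 camera calls.

TASK

The cheese trolley's wheel hangs on the stand to be pumped up. With your fingertips, gently push its spokes round, one after another as needed and without spinning it fast, until the valve stem, which sticks inward from the rim, points straight up to the hub (valve at the bottom of the wheel), and leave it at rest there. Push only the spokes, keep off the tyre and the valve stem, and leave the other things where they stand: nothing is to be lifted or carried.

Things in the scene. Friction and masses are not known exactly. Their poses are not given: they have to be found in the camera images.
- stand: green wheel stand, bolted down: steel base plate 200 x 240 x 12 mm and two slanting legs behind the wheel (far from the robot) that carry the stub axle. Origin on the table straight below the hub's centre; z up; x level along the axle, away from the robot (yawed up to 20 degrees from straight ahead); y level in the wheel's plane. The wheel's face towards the robot is free to reach
- wheel: upright trolley wheel, 256 mm across. Origin: hub centre, 165 mm above the table. x: the axle, away from the robot. z: the way the valve stem points (from valve through hub); vertical, up when done. Turns either way without stops, balanced, stays where left; 0.13 N m turns it (2 N at 70 mm radius). Hub 44 mm across, its front cap ends at x = -74 mm
- spokes: five aluminium spokes fixed to the wheel, round bars 14 mm thick, 72 degrees apart; origin and axes as the wheel. One lies along +z (opposite the valve), the others 72 and 144 degrees to either side of it. From radius 22 to 74 mm their centre lines lie at x = -54 mm, proud of the tyre's face (x = -18 mm) on the robot's side; then they bend back to the rim at 92 mm radius
- tyre: the black tyre, fixed to the wheel, same origin and axes: a ring of round section 36 mm thick, from 92 to 128 mm radius, x = -18 to +18 mm
- valve: the valve stem, fixed to the wheel, same origin and axes: a black stem 14 mm thick with a brass end 10 mm thick, standing inward from the rim towards the hub at x = 0, on the wheel's -z side, from 92 to 54 mm radius
- valve_tip (a point): the free brass end of the valve stem, 54 mm from the hub's centre; directly below the hub when the job is done
- spanner: a steel open-ended spanner lying flat, about 180 mm long, in front of the stand; loose, to be left alone
- brush: a brush with a wooden handle lying flat in front of the stand, right-hand side; loose, to be left alone
- tin: a plain aluminium grease tin, 66 mm across, 75 mm high, standing to the left of the wheel; origin under its centre; loose, to be left alone
- jar: a glass jar with steel cap, 60 mm across, 85 mm high, standing to the left behind the wheel; origin under its centre; loose, to be left alone
- cheese: a small drum cheese with grey-white rind, 104 mm across, 105 mm high, standing to the right of the wheel; origin under its centre; loose, to be left alone
- tyre_lever: a flat steel bar, 180 x 22 x 10 mm, lying behind the stand; loose, to be left alone
- inflator: a black tyre inflator gun with a round gauge, 155 x 110 x 56 mm, lying at the right-hand side of the table; loose, to be left alone

How it is judged:
On the way, in this order (a step that is already met when the one before it is completed fails the run):
1. a spoke is pushed with the fingers (contact force between the fingers and spokes above 0.3 N).
2. the valve stem points straight up and the wheel rests (angle between wheel's own z axis and vertical below 0.12 rad and angular speed of wheel below 0.05 rad/s), for 0.2 s.
At the end, for the whole second after the job is handed in: the valve stem points up within 0.12 rad (7 degrees) of vertical, and the wheel is at rest (below 0.05 rad/s) (all of step 2); the robot touches nothing.
It fails at once if the tyre is pushed (over 3 N) (contact force between anything else and tyre above 3 N).
It fails at once if the valve stem is pushed (over 2 N) (contact force between anything else and valve above 2 N).
It fails at once if the wheel is spun fast (over 5 rad/s) (angular speed of wheel above 5 rad/s).
It fails at once if another thing on the table is moved or lifted by more than 25 mm (distance of any of spanner, brush, tin, jar, cheese, tyre_lever, inflator from where it was at the start of the episode above 0.025 m).
It also fails if it takes over 61 s, if anything falls off the work surface, if the arm or the gripper's body presses on something with over 40 N, if the wrist force passes 120 N, or if a joint passes its speed limit or range.

## Working session

There is one attempt and no reset: what is moved stays moved. The work goes in short steps, Python scripts to look and compute and a tool call to move; the robot and the scene stay as the last step left them, time stands still between calls to the robot, and variables do not carry over. Pictures are saved under pics/ and viewed, about 8 in all and at most 12, crops included, and the job is handed in when it is done.

Besides the shell and the picture viewer there is one more tool, called after "Request:" by a JSON object that holds its "name" and its "arguments", one argument or row to a line. servo_tool: Moves the arm, as the interface text tells. Its arguments: {"type":"object","properties":{"plan":{"type":"array","items":{"type":"array","items":{"type":"array","items":{"type":"number"}}}},"force":{"type":"number"}},"required":["plan"]}

```bash
mkdir -p pics; ls; cat > h.py <<'E'
import numpy as np,cv2
from cell import ctrl
def snap(n,f):
    p=ctrl.camera_params(n); im,d=ctrl.snapshot(n); cv2.imwrite('pics/'+f+'.png',im); np.savez('pics/'+f+'.npz',im=im,d=d,**{k:np.array(p[k]) for k in p}); return im,d,p
def w(f,u,v):
    z=np.load('pics/'+f+'.npz'); d=z['d'][v-1:v+2,u-1:u+2]; d=np.median(d)
    c=[(u-z['cx'])/z['fx']*d,(v-z['cy'])/z['fy']*d,d,1]
    return (np.linalg.inv(z['view'])@c)[:3]
E
python3 - <<'E'
from h import *
print(ctrl.sense())
for n in('scene','top'):
    im,d,p=snap(n,n+'0'); print(n,np.linalg.inv(p['view']).round(3).tolist(),p['fx'])
E
```

```text
pics
{'time_s': 0.0, 'joints': array([-1.18950349,  0.41799919, -0.01029834,  1.61418232,  0.00468709,
        1.1107052 , -0.05300964]), 'dq': array([-0.00013357,  0.00077204,  0.00072494,  0.00042926, -0.00011131,
       -0.00108502,  0.00045734]), 'joint_efforts': array([-8.30138342e-04, -8.51268697e+01,  6.38580099e-01, -4.25961363e+01,
       -4.88330796e-02,  1.91545085e-02,  1.35629671e-04]), 'tcp_pos': array([0.25630248, 0.56962712, 0.22180614]), 'tool_rot': array([-3.14032528e+00,  8.39349379e-05,  2.71878850e+00]), 'wrist_force': array([-0.08302283,  0.18793039, -0.77841671]), 'moment': array([ 0.03935225, -0.02417033, -0.02145358]), 'opening': 0.09407639010454288}
scene [[-0.88, 0.38, -0.286, 1.063], [0.476, 0.703, -0.529, 0.804], [0.0, -0.602, -0.799, 1.48], [0.0, 0.0, 0.0, 1.0]] 494.806408727743
top [[0.022, -0.988, 0.152, 0.419], [-1.0, -0.025, -0.017, -0.09], [0.021, -0.151, -0.988, 1.345], [0.0, 0.0, 0.0, 1.0]] 379.96372217587776
```

View pics/scene0.png

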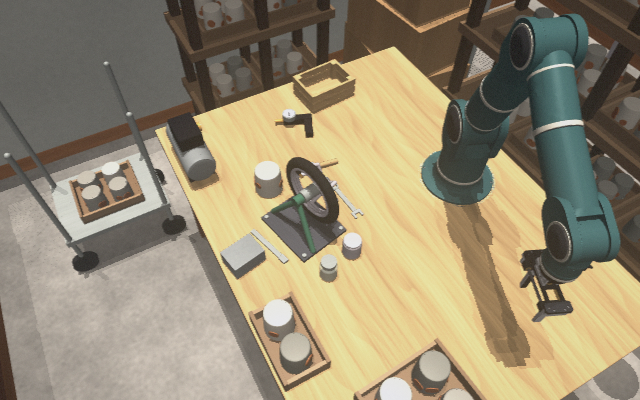

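View pics/top0.png

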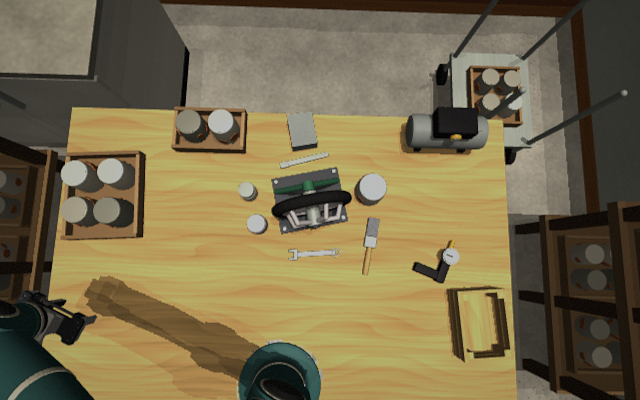

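```bash
python3 - <<'E'
from h import *
a=cv2.imread('pics/scene0.png')[140:260,250:370]; b=cv2.imread('pics/top0.png')[155:255,255:395]
cv2.imwrite('pics/c.png',np.hstack([cv2.resize(a,(480,480),interpolation=2),cv2.resize(b[:, :],(320,229),interpolation=2).copy() if 0 else cv2.copyMakeBorder(cv2.resize(b,(308,220),interpolation=2),0,260,0,0,0)]))
# tyre points
P=[]
for f in('scene0','top0'):
    z=np.load(f'pics/{f}.npz'); v,u=np.mgrid[:400,:640]; d=z['d']
    c=np.stack([(u-z['cx'])/z['fx']*d,(v-z['cy'])/z['fy']*d,d,np.ones_like(d)],-1)@np.linalg.inv(z['view']).T
    X=c[...,:3]; m=(d>0)&(z['im'].max(-1)<60)&(X[...,2]>.13)&(X[...,2]<.32)&(abs(X[...,0]-.6)<.25)&(abs(X[...,1]+.05)<.25)
    q=X[m]; print(f,len(q),q.mean(0),q.min(0),q.max(0)); P.append(q)
P=np.vstack(P)
from scipy.optimize import least_squares
def r(p):
    x=P-[p[0],p[1],.165]; n=np.array([np.cos(p[2]),np.sin(p[2]),0]); a=x@n; rr=np.linalg.norm(x-a[:,None]*n,axis=1)
    return np.hypot(rr-.11,a)-.018
s=least_squares(r,[P[:,0].mean(),P[:,1].mean(),0],loss='soft_l1',f_scale=.003); print(s.x,np.median(abs(r(s.x))))
E
```

```text
scene0 2 [0.58217797 0.02164174 0.18135666] [0.58033904 0.02143603 0.1775934 ] [0.5840169  0.02184745 0.18511993]
top0 1064 [ 0.58124213 -0.08727884  0.25516751] [ 0.51213061 -0.21339441  0.13002786] [0.65700863 0.02805277 0.2955081 ]
[ 0.58586051 -0.0911659   0.21750784] 0.00179611897884213
```

View pics/c.png

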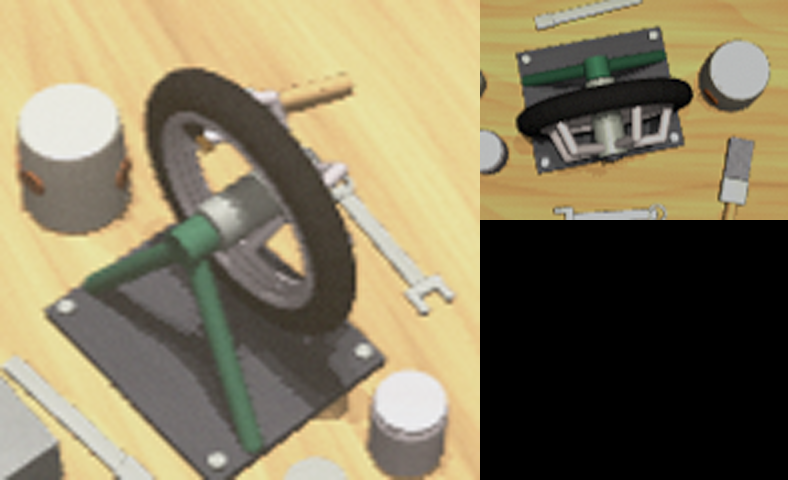

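```bash
cat >> h.py <<'E'
C=np.array([.586,-.091,.165]); Y=.2175
R=np.array([[np.cos(Y),-np.sin(Y),0],[np.sin(Y),np.cos(Y),0],[0,0,1]])
def cloud(f):
    z=np.load(f'pics/{f}.npz'); v,u=np.mgrid[:400,:640]; d=z['d']
    c=np.stack([(u-z['cx'])/z['fx']*d,(v-z['cy'])/z['fy']*d,d,np.ones_like(d)],-1)@np.linalg.inv(z['view']).T
    return (c[...,:3]-C)@R, d>0, z['im']   # wheel-stand frame
def spokes(f):
    X,m,im=cloud(f); r=np.hypot(X[...,1],X[...,2]); m=m&(X[...,0]>-.068)&(X[...,0]<-.042)&(r>.03)&(r<.085)
    a=np.degrees(np.arctan2(X[...,1],X[...,2]))[m]; h,_=np.histogram(a,np.arange(-180,181,6)); 
    # phase fit of 5-fold pattern
    ph=np.degrees(np.angle(np.exp(5j*np.radians(a)).mean()))/5
    print(f,m.sum(),'phase mod72',ph.round(1),'conc',abs(np.exp(5j*np.radians(a)).mean()).round(2)); print([(int(-180+6*i+3),int(n)) for i,n in enumerate(h) if n])
E
python3 - <<'E'
from h import *
spokes('top0'); spokes('scene0')
X,m,im=cloud('scene0')
for (u,v) in [(300,174),(301,175),(302,174),(301,176),(303,172),(299,176)]: print(u,v,im[v,u],X[v,u].round(3))
X,m,im=cloud('top0')
for n,x in [('tin',None)]: pass
# finger clearance heights
E
```

```text
top0 244 phase mod72 -25.6 conc 0.93
[(-99, 24), (-93, 42), (-87, 2), (-27, 16), (-21, 37), (-15, 6), (39, 18), (45, 53), (51, 3), (111, 16), (117, 26), (123, 1)]
scene0 58 phase mod72 -26.0 conc 0.93
[(-177, 1), (-171, 5), (-165, 1), (-27, 13), (-21, 16), (-15, 1), (39, 10), (45, 8), (51, 2), (111, 1)]
300 174 [ 65 107 138] [-0.001 -0.062  0.03 ]
301 175 [ 69 109 141] [-0.001 -0.057  0.029]
302 174 [206 209 219] [-0.023 -0.079 -0.003]
301 176 [ 72 115 147] [ 0.001 -0.054  0.028]
303 172 [105 109 116] [ 0.023 -0.016  0.101]
299 176 [104 116 130] [ 0.007 -0.058  0.03 ]
```

```bash
cat >> h.py <<'E'
from scipy.spatial.transform import Rotation as Ro
def state():
    s=ctrl.sense(); T=Ro.from_euler('xyz',s['tool_rot']).as_matrix(); return s,T
def to(xw,sr,ztip):  # tool-frame shift to wheel-frame fingertip target (sr = right of hub, ztip above hub)
    s,T=state(); p=C+R@[xw,-sr,ztip]+[0,0,ctrl.tcp_to_tips]; return (T.T@(p-s['tcp_pos'])).round(4)
E
python3 - <<'E'
from h import *
s,T=state(); print(T.round(3).tolist())
V=np.linalg.inv(ctrl.camera_params('wrist')['view']); print('cam in tool',(T.T@(V[:3,3]-s['tcp_pos'])).round(3))
print('shift',to(-.13,0,.22),'turn yaw->',[(y,y-s['tool_rot'][2]) for y in(.2175,.2175-np.pi,.2175+np.pi)])
E
```

```text
[[-0.912, 0.41, -0.0], [0.41, 0.912, -0.001], [-0.0, -0.001, -1.0]]
cam in tool [ 0.067  0.001 -0.162]
shift [-0.4675 -0.5451 -0.1795] turn yaw-> [(0.2175, np.float64(-2.5013434261072556)), (-2.9240926535897933, np.float64(-5.642936079697049)), (3.359092653589793, np.float64(0.6402492274825375))]
```

Request:
{"name": "servo_tool", "arguments": {
  "plan": [
    [[0,0,0,-0.05,0],[0,0,0,-0.1,0],[0,-0.01,-0.01,-0.15,-0.1],[0,-0.03,-0.035,-0.18,-0.2],[0,-0.06,-0.07,-0.18,-0.3],[0,-0.09,-0.105,-0.18,-0.4],[0,-0.12,-0.14,-0.18,-0.5],[0,-0.15,-0.175,-0.18,-0.6],[0,-0.18,-0.21,-0.18,-0.64],[0,-0.21,-0.245,-0.18,-0.64],[0,-0.24,-0.28,-0.18,-0.64],[0,-0.27,-0.315,-0.18,-0.64],[0,-0.3,-0.35,-0.18,-0.64],[0,-0.33,-0.385,-0.18,-0.64],[0,-0.36,-0.42,-0.18,-0.64],[0,-0.39,-0.455,-0.18,-0.64],[0,-0.42,-0.49,-0.18,-0.64],[0,-0.45,-0.525,-0.18,-0.64],[0,-0.467,-0.545,-0.18,-0.64],[0,-0.467,-0.545,-0.18,-0.64]]
  ]
}}

```text
time_s: 2.1
tcp_pos: [0.4586, -0.122, 0.4022]
tool_rot: [-3.141, -0.001, -2.929]
wrist_force: [-0.6, 0.6, -0.1]
opening: 0.0005
```

```bash
python3 - <<'E'
from h import *
s,T=state(); print(s['time_s'],s['tcp_pos'],s['tool_rot'],s['joints'].round(2),s['opening'],s['wrist_force'])
im,d,p=snap('wrist','w1'); spokes('w1')
print('to',to(-.13,0,.2), to(-.061,-.003,.065))
E
```

```text
2.1 [ 0.45863434 -0.12198269  0.40223036] [-3.14063091e+00 -8.18906638e-04 -2.92927266e+00] [-0.47  0.    0.68  1.72  0.    1.42  1.98] 0.0005455767426808462 [-0.62555315  0.63437275 -0.13966294]
w1 1382 phase mod72 -27.2 conc 0.89
[(-177, 5), (-171, 21), (-165, 29), (-99, 48), (-93, 364), (-87, 56), (-81, 1), (-27, 28), (39, 200), (45, 211), (51, 12), (99, 1), (105, 60), (111, 272), (117, 72), (123, 2)]
to [-0.0007  0.0007  0.0202] [-0.0698  0.004   0.1551]
```

View pics/w1.png

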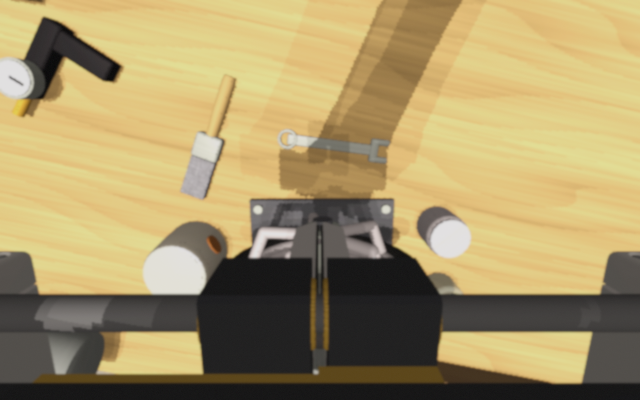

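Request:
{"name": "servo_tool", "arguments": {
  "plan": [
    [[0,-0.04,0.004,0.03,0],[0,-0.07,0.004,0.07,0],[0,-0.07,0.004,0.11,0],[0,-0.07,0.004,0.14,0],[0,-0.07,0.004,0.155,0],[0,-0.07,0.004,0.155,0],[0,-0.07,0.004,0.155,0]]
  ]
}}

```text
time_s: 2.85
tcp_pos: [0.5263, -0.099, 0.2481]
tool_rot: [3.141, 0.0, -2.924]
wrist_force: [0.3, 0.9, 0.1]
opening: 0.0004
```

```bash
python3 - <<'E'
from h import *
s,T=state(); print(s['tcp_pos'],s['tool_rot'],s['wrist_force'],'err',to(-.061,-.003,.065))
X,m,im=cloud('w1'); r=np.hypot(X[...,1],X[...,2]); k=m&(r>.03)&(r<.07)&(X[...,0]<-.04)&(X[...,0]>-.08); print('spoke x range',np.percentile(X[k][:,0],[2,20,50,80,98]))
snap('wrist','w2'); im,d,p=snap('top','t2'); cv2.imwrite('pics/t2c.png',np.hstack([cv2.resize(im[140:260,255:375],(400,400),interpolation=2),cv2.resize(cv2.imread('pics/w2.png')[180:380,220:420],(400,400))]))
E
```

```text
[ 0.52631331 -0.09895906  0.24806669] [ 3.14141832e+00  1.73600734e-04 -2.92353178e+00] [0.28634095 0.94219471 0.09991221] err [ 0.001  -0.0021  0.0011]
spoke x range [-0.06119795 -0.06004655 -0.05704306 -0.05266841 -0.04857253]
```

View pics/t2c.png

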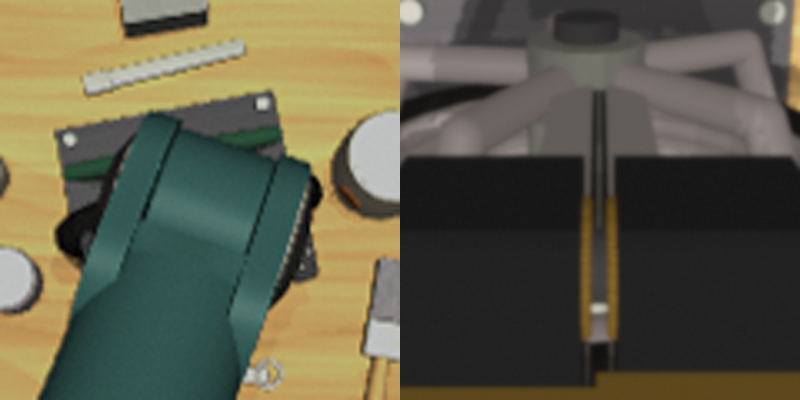

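Request:
{"name": "servo_tool", "arguments": {
  "plan": [
    [[0,0,-0.005,0.005,0],[0,0,-0.01,0.006,0],[0,0,-0.012,0.007,0],[0,0,-0.014,0.0075,0],[0,0,-0.016,0.008,0],[0,0,-0.018,0.009,0],[0,0,-0.0215,0.011,0],[0,0,-0.025,0.013,0],[0,0,-0.029,0.0155,0],[0,0,-0.032,0.018,0],[0,0,-0.035,0.021,0],[0,0,-0.037,0.024,0],[0,0,-0.037,0.024,0]]
  ]
}}

```text
time_s: 4.25
tcp_pos: [0.5339, -0.1361, 0.2229]
tool_rot: [-3.142, -0.001, -2.925]
wrist_force: [0.7, -0.2, 0.3]
opening: 0.0005
```

```bash
python3 - <<'E'
from h import *
s,T=state(); print(s['time_s'],s['tcp_pos'],s['wrist_force'],'err',to(-.061,.0343,.0413))
snap('wrist','w3'); spokes('w3'); snap('scene','s3'); spokes('s3')
E
```

```text
4.25 [ 0.53387026 -0.13613259  0.22292587] [ 0.73819269 -0.1848872   0.31767871] err [ 0.0004 -0.0015 -0.0004]
w3 5663 phase mod72 20.8 conc 0.89
[(-123, 108), (-117, 778), (-111, 199), (-51, 113), (-45, 331), (-39, 1), (-33, 1), (-27, 10), (-21, 67), (9, 19), (15, 671), (21, 1436), (27, 228), (81, 121), (87, 1064), (93, 495), (99, 10), (159, 1), (165, 10)]
s3 99 phase mod72 31.7 conc 0.35
[(-123, 3), (-117, 4), (-45, 5), (-39, 2), (-33, 6), (-27, 7), (-21, 23), (-15, 7), (15, 1), (21, 8), (27, 8), (81, 1), (87, 11), (93, 13)]
```

Request:
{"name": "servo_tool", "arguments": {
  "plan": [
    [[0,0,-0.0025,0.003,0],[0,0,-0.005,0.006,0],[0,0,-0.007,0.0095,0],[0,0,-0.009,0.0135,0],[0,0,-0.0105,0.017,0],[0,0,-0.012,0.0205,0],[0,0,-0.013,0.024,0],[0,0,-0.014,0.0275,0],[0,0,-0.015,0.031,0],[0,0,-0.0155,0.034,0],[0,0,-0.0155,0.034,0],[0,0,-0.0155,0.034,0]]
  ]
}}

```text
time_s: 5.55
tcp_pos: [0.5373, -0.1507, 0.1893]
tool_rot: [3.141, -0.001, -2.924]
wrist_force: [0.8, -0.4, -0.3]
opening: 0.0001
```

```bash
python3 - <<'E'
from h import *
s,T=state(); print(s['time_s'],s['tcp_pos'],s['wrist_force'],'err',to(-.061,.0495,.007))
snap('wrist','w4'); spokes('w4')
E
```

```text
5.55 [ 0.53731698 -0.15069654  0.18926026] [ 0.77728343 -0.4494622  -0.30004465] err [ 0.0006 -0.0017  0.0003]
w4 6406 phase mod72 -22.2 conc 0.88
[(-171, 2), (-165, 122), (-159, 421), (-153, 55), (-93, 62), (-87, 736), (-81, 59), (-75, 13), (-69, 7), (-63, 8), (-57, 8), (-51, 77), (-45, 17), (-39, 23), (-33, 15), (-27, 7), (-21, 29), (-15, 29), (-9, 7), (39, 63), (45, 1659), (51, 1823), (57, 88), (111, 80), (117, 631), (123, 348), (129, 17)]
```

Request:
{"name": "servo_tool", "arguments": {
  "plan": [
    [[0,0,0.0,-0.02,0],[0,0,0.0,-0.05,0],[0,0,0.0,-0.085,0],[0,0,0.015,-0.09,0],[0,0,0.04,-0.09,0],[0,0,0.06,-0.09,0],[0,0,0.062,-0.09,0],[0,0,0.062,-0.075,0],[0,0,0.062,-0.06,0],[0,0,0.062,-0.055,0],[0,0,0.062,-0.055,0]]
  ]
}}

```text
time_s: 6.7
tcp_pos: [0.5239, -0.0908, 0.2441]
tool_rot: [-3.141, -0.001, -2.925]
wrist_force: [0.3, 0.8, 0.2]
opening: 0.0005
```

```bash
python3 - <<'E'
from h import *
s,T=state(); print(s['time_s'],s['tcp_pos'],s['wrist_force'],'err',to(-.061,-.012,.062))
im,d,p=snap('wrist','w5'); spokes('w5')
E
```

```text
6.7 [ 0.52389721 -0.0908006   0.24414034] [0.26240589 0.81210717 0.23465001] err [ 0.0004 -0.0016  0.0001]
w5 5414 phase mod72 -18.6 conc 0.87
[(-165, 20), (-159, 73), (-93, 73), (-87, 952), (-81, 418), (-75, 13), (-21, 191), (-15, 654), (-9, 355), (-3, 30), (9, 6), (15, 1), (39, 1), (45, 598), (51, 1084), (57, 55), (105, 1), (111, 73), (117, 562), (123, 250), (129, 4)]
```

View pics/w5.png

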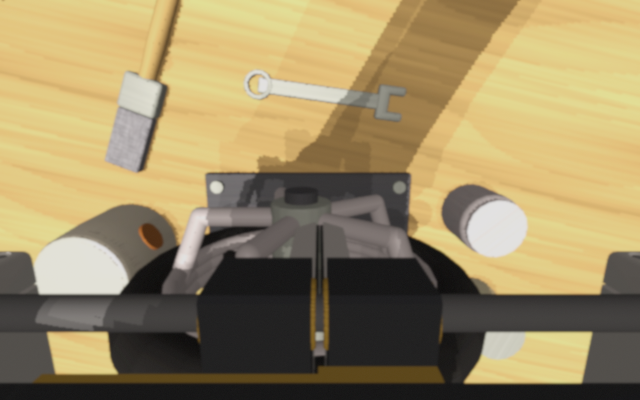

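Request:
{"name": "servo_tool", "arguments": {
  "plan": [
    [[0,0,-0.005,0.0005,0],[0,0,-0.009,0.001,0],[0,0,-0.012,0.001,0],[0,0,-0.015,0.0015,0],[0,0,-0.018,0.0025,0],[0,0,-0.0215,0.004,0],[0,0,-0.025,0.0055,0],[0,0,-0.0285,0.0075,0],[0,0,-0.032,0.009,0],[0,0,-0.0355,0.0115,0],[0,0,-0.039,0.0145,0],[0,0,-0.042,0.017,0],[0,0,-0.0445,0.019,0],[0,0,-0.0465,0.021,0],[0,0,-0.0485,0.0235,0],[0,0,-0.0505,0.0265,0],[0,0,-0.0525,0.0295,0],[0,0,-0.054,0.032,0],[0,0,-0.0545,0.0325,0],[0,0,-0.0545,0.0325,0]]
  ]
}}

```text
time_s: 8.75
tcp_pos: [0.5358, -0.1436, 0.2118]
tool_rot: [3.142, -0.0, -2.924]
wrist_force: [-0.1, 0.0, 0.8]
opening: 0.0005
```

```bash
cat >> h.py <<'E'
from scipy.optimize import minimize_scalar
def fit(f):  # distance of points to spoke-bar surfaces
    X,m,im=cloud(f); r=np.hypot(X[...,1],X[...,2]); m=m&(X[...,0]>-.064)&(X[...,0]<-.044)&(r>.03)&(r<.072); P=X[m]
    def e(a):
        d=np.full(len(P),9.)
        for k in range(5):
            t=np.radians(a+72*k); q=P[:,1]*np.sin(t)+P[:,2]*np.cos(t); n=P[:,1]*np.cos(t)-P[:,2]*np.sin(t)
            d=np.minimum(d,np.where(q>0,abs(np.hypot(n,P[:,0]+.054)-.007),9))
        return np.minimum(d,.004).mean()
    a=np.arange(-36,36,.5); v=[e(x) for x in a]; i=np.argmin(v); print(f,len(P),'spoke phi mod 72 =',a[i],'err',v[i])
E
python3 - <<'E'
from h import *
s,T=state(); print(s['time_s'],s['tcp_pos'],s['wrist_force'],'err',to(-.061,.0424,.0297))
snap('wrist','w6'); [fit(f) for f in('top0','scene0','w1','w4','w5','w6')]; spokes('w6')
E
```

```text
8.75 [ 0.53575081 -0.1435844   0.21175558] [-0.08524812  0.02312331  0.84483959] err [ 0.0006 -0.0019  0.0001]
top0 154 spoke phi mod 72 = -26.0 err 0.0013280400855280089
scene0 25 spoke phi mod 72 = -29.5 err 0.0019183145527631766
w1 1005 spoke phi mod 72 = -26.5 err 0.0006406587582618918
w4 4900 spoke phi mod 72 = -19.0 err 0.0006393002380503182
w5 3949 spoke phi mod 72 = -18.5 err 0.0005581781879710754
w6 3786 spoke phi mod 72 = 8.5 err 0.0005347557578065887
w6 5491 phase mod72 7.2 conc 0.87
[(-141, 11), (-135, 242), (-129, 631), (-123, 65), (-63, 248), (-57, 346), (-51, 36), (-45, 6), (-39, 11), (-33, 86), (-27, 4), (-3, 58), (3, 262), (9, 841), (15, 114), (69, 310), (75, 1732), (81, 292), (87, 1), (141, 2), (147, 155), (153, 38)]
```

Request:
{"name": "servo_tool", "arguments": {
  "plan": [
    [[0,0,-0.001,0.002,0],[0,0,-0.002,0.004,0],[0,0,-0.003,0.006,0],[0,0,-0.0035,0.0075,0],[0,0,-0.004,0.0085,0],[0,0,-0.004,0.0085,0],[0,0,-0.004,0.0085,0]]
  ]
}}

```text
time_s: 9.5
tcp_pos: [0.5366, -0.1475, 0.2034]
tool_rot: [3.142, -0.0, -2.924]
wrist_force: [0.3, -0.1, 0.9]
opening: 0.0006
```

```bash
python3 - <<'E'
from h import *
s,T=state(); print(s['time_s'],'err',to(-.061,.0464,.0212))
snap('wrist','w7'); fit('w7')
E
```

```text
9.5 err [ 0.0006 -0.0019  0.0002]
w7 4094 spoke phi mod 72 = -1.5 err 0.0006179577716809063
```

Request:
{"name": "servo_tool", "arguments": {
  "plan": [
    [[0,0,0.0,-0.01,0],[0,0,0.0,-0.04,0],[0,0,0.0,-0.08,0],[0,0,0.0,-0.12,0],[0,0.02,0.0,-0.16,0],[0,0.06,0.0,-0.18,0],[0,0.1,0.0,-0.18,0],[0,0.14,0.0,-0.18,0],[0,0.16,0.04,-0.18,0],[0,0.16,0.09,-0.18,0],[0,0.16,0.14,-0.18,0],[0,0.16,0.19,-0.18,0],[0,0.16,0.24,-0.18,0],[0,0.16,0.29,-0.18,0],[0,0.16,0.33,-0.18,0],[0,0.16,0.33,-0.18,0],[0,0.16,0.33,-0.18,0]]
  ]
}}

```text
time_s: 11.25
tcp_pos: [0.3093, 0.1402, 0.3839]
tool_rot: [-3.141, 0.0, -2.923]
wrist_force: [0.4, -0.9, -0.4]
opening: 0.0004
```

```bash
python3 - <<'E'
from h import *
s,T=state(); print(s['time_s'],s['tcp_pos'],s['wrist_force'])
a=snap('top','t8')[0]; fit('t8'); spokes('t8'); b=snap('scene','s8')[0]; fit('s8')
for f in('t8','s8'):
    X,m,im=cloud(f); r=np.hypot(X[...,1],X[...,2]); k=m&(abs(X[...,0])<.012)&(r>.045)&(r<.088); print(f,X[k].round(3)[:12].tolist())
cv2.imwrite('pics/e.png',np.hstack([cv2.resize(b[140:260,250:370],(400,400),interpolation=2),cv2.resize(a[140:260,255:375],(400,400),interpolation=2)]))
E
```

```text
11.25 [0.30931026 0.14021577 0.38389918] [ 0.3865756  -0.89519338 -0.42565342]
t8 149 spoke phi mod 72 = -1.0 err 0.0014187708962247502
t8 230 phase mod72 -1.2 conc 0.93
[(-147, 7), (-141, 6), (-75, 17), (-69, 60), (-63, 5), (-57, 1), (-3, 19), (3, 17), (9, 1), (57, 3), (63, 29), (69, 44), (75, 8), (135, 4), (141, 9)]
s8 40 spoke phi mod 72 = -3.0 err 0.0017704747942230287
t8 [[-0.001, -0.069, -0.054], [-0.002, -0.072, -0.047], [-0.003, -0.075, -0.044], [-0.004, -0.078, -0.041], [-0.008, -0.082, -0.022], [-0.0, -0.056, -0.065], [-0.003, -0.066, -0.057], [-0.006, -0.074, -0.047], [-0.008, -0.077, -0.04], [-0.009, -0.08, -0.037], [-0.011, -0.081, -0.02], [0.001, -0.04, -0.076]]
s8 [[0.004, -0.082, 0.032], [-0.001, -0.084, 0.026], [0.003, -0.084, 0.023], [-0.007, -0.086, 0.013], [-0.004, -0.083, 0.014], [0.002, -0.086, 0.01], [-0.004, -0.088, 0.004], [-0.008, -0.087, 0.002], [-0.007, -0.087, -0.003], [0.001, -0.088, -0.003], [-0.003, -0.087, -0.006], [0.006, -0.087, -0.004]]
```

View pics/e.png

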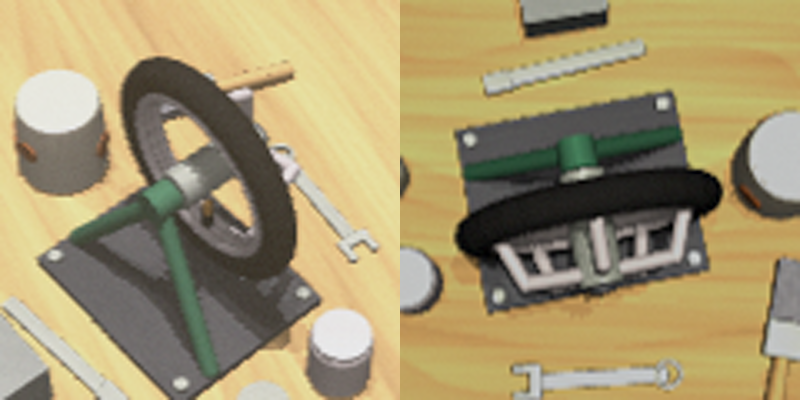

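The valve's brass end now shows at the bottom, below the hub, at (207,210) in the left crop. One spoke stands upright at (600,245) in the right crop. I estimate the error at 1 to 3°, inside the 7° limit. The arm is clear of everything, so I'm handing in.

```bash
python3 -c "
from cell import ctrl
print(ctrl.finish_job())"
```

```text
the job is handed in; nothing more can be done
None
```

The wheel is turned so that the valve is at the bottom, pointing up to the hub, and I handed the job in at about 11 s. I pushed two spokes down on the right-hand side, one after the other, with the closed fingertips. That turned the wheel about 117° clockwise as seen from the robot.

- **Angle:** three camera fits put the wheel 1.0° (top), 1.5° (wrist, before I withdrew) and 3.0° (scene) from upright, against a limit of about 7°. The scene fit is the weakest, with only 40 points.
- **Valve:** the last scene picture shows the brass end below the hub. My attempt to confirm that from the depth points failed, because they covered only the rim and not the valve, so this check rests on the picture.
- **At rest:** the top-view and wrist fits, about 2 s apart, agree within 0.5°. I did not measure the wheel's speed directly.
- **Other things:** the measured wrist force was about 1 N or less after every move. The things visible in the last crops look to be where they started; I did not measure their positions.

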